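# Thread the counterbalance spring onto a microscope stand post

### The arm

A 6-joint arm with a two-finger parallel gripper is mounted at the origin on the work surface. World frame = base frame: x ahead of the robot, y to its left, z up, the work surface at z = 0. Lengths are in m, angles in rad, forces in N, time in s.
With the tool pointing down it reaches from about 0.3 to 0.85 m from the base axis. Payload 4.2 kg.
Tool frame: the origin (TCP) lies on the centre line of the jaws, within the pads' length; the fingertips stand 8 mm ahead of it and the grasp point (between the pads) lies 11 mm behind it (tip_extent is the distance from the TCP to the fingertips, in m); z points along the fingers, y is the line along which they close (so a half turn about z gives the same grasp; the last joint's range is limited). The gripper opens to 91 mm and grips with 3 to 60 N. Pads are 32 mm wide; open, the fingers measure 118 mm over their backs; the gripper's body (76 mm by 178 mm) begins 60 mm behind the grasp point.
Start: joints at [-1.208, 0.32, 1.565, -0, 1.257, -0.02], TCP at [0.215, -0.533, 0.222] pointing down, gripper open.
Joint ranges: [-3.11, 3.11], [-0.84, 2.01], [0.21, 2.61], [-1.34, 4.49], [0.05, 2.63], [-2.56, 2.56]. Speed limits (rad/s): [2.57, 2.57, 3.14, 3.14, 3.14, 3.14].

### API

Orientations are given as a unit quaternion [x, y, z, w].
In Python, from station import observe, get_image, camera_info, close_job, tip_extent gives the robot as it stands.
- The arm moves only by the shell command python3 -m inch 'ROWS' [FORCE]. ROWS is JSON, a list of rows, each a list of 5 numbers: the opening, from 0 (shut) to 1 (fully open), then the shift along the tool's x, y, z scaled (see below), then the turn about the tool's z scaled (see below). In form: [[claw, dx, dy, dz, yaw], ...]. A call has 1 to 20 rows; each row is the pose to reach, as a shift and turn from the pose commanded when the call began, along the tool's axes at that moment, turning the shorter way round; what a row does not reach only later rows make up. The controller multiplies each number of a shift by 0.1 m and each number of a turn by 180 degrees. A row lasts 1/10 s, in which the tool goes at most 50 mm and 8.59 degrees, less where a joint would pass 70% of its speed; a pose out of reach is approached as far as the arm can. A call with a number of a shift or a turn outside -1 to 1 is refused whole. A call with a gripper value outside its range is refused whole. The fingers move at their own pace and stop on an object; FORCE is the grip in N (left out, the last holds). Time passes only in rows, so rows that repeat a pose let the fingers close. It gives the time, the measured TCP pose, the force, the opening and the grip force at its end, in the units of the state.
- observe(): the state, without advancing time (a new reading comes with each control period).
- get_image(name): name is "scene" or "top" or "wrist"; returns the picture (384x512x3 uint8, red, green, blue); there is no depth.
- camera_info(name): a dict with "fx", "fy", "cx", "cy" (pixels), "R" (3x3) and "t" (3): a world point X has camera coordinates R X + t. Camera axes: x right, y down, z forward; pixel columns grow to the right and rows downward; lengths in m; the calibration is good to about 2 mm. A picture is of the moment at which its call begins: read the wrist's pose just before it. camera_info takes no time and is no camera call; for the wrist camera it gives the pose at the moment of the call.
- close_job(): hands the job in; it is judged then, once.
The state is a dict: "t": time; "qpos": joint angles; "joint_vel": joint speeds; "tau": joint torques, N m; "ee_pos": TCP position; "tcp_rot": TCP orientation; "force": force on the tool from outside, world axes, zero at the start; "torque": the same for the moment, N m; "gripper_width": opening from 0.0 (shut) to 1.0 (fully open); "finger_force": force on a finger pad.
Only numpy, scipy, OpenCV 4.12 (cv2) and the standard library are available. Lean on these libraries where they do the work, as an engineer would, in place of code of your own. Each camera call takes 0.05 s, during which the arm holds its last target. There are 200 camera calls.

### The job

Pick up the tall wide coil spring from the bench and thread it, inturned wire end down, over the slotted post of the microscope stand, twisting it slightly whenever it snags, until its lowest coil sits fully home on the stand's flange; then let go of it and draw the hand clear. Work gently: never push or twist the spring against the stand with more than about 25 newtons. Leave the other two springs, the flux jar and the spool of solder where they stand.

Things in the scene. Friction and masses are not known exactly. Their poses are not given: they have to be found in the camera images.
- spring_mid (a point): The loose steel compression spring to be fitted, standing upright: 38 mm outside diameter, 29 mm bore, 4.5 mm wire, 64 mm tall, about 100 g; the tallest of three springs. This point is on its axis, 32 mm above its foot; z is up the axis. Grip its upper 36 mm. The lower 22 mm moves up to 8 mm towards the rest when compressed (2000 N/m: the coils close up at 16 N).
- spring_foot (a point): Centre of the underside of the same spring's lowest coil; it moves up with the lower coils when the spring is compressed, and lags a little when the spring is twisted against something (0.6 N m per rad). z is up the spring's axis, x points to the side where the tang is.
- tang (a point): Inner tip of the same spring's inturned wire end (tang): a 4.5 mm thick round radial bar in the lowest coil, from the bore inwards to 8.7 mm from the axis, on the spring's +x side. The cut end of the top coil lies straight above it. It must pass through the slots of the post's collars.
- seat (a point): On the microscope stand, a fixed grey base plate 210 x 170 mm, 30 mm high: centre of the flange (56 mm across, face level with this point) at the foot of the upright post. z is up the post; x is the nominal direction of the slots. The post is a 14 mm thick core with two 26 mm collars, the lower from 0 to 22 mm above this point, the upper from 34 to 56 mm.
- upper_collar_top (a point): On the post's axis, level with the upper collar's top (top 3 mm bevelled). Each collar has one lengthwise slot, 6 to 7 mm wide, and does not turn. Its angle is not measured: from this point's x axis, anticlockwise seen from above, the upper slot lies at -0.9 to 0.4 rad, the lower at -0.4 to 0.9 rad. Press lightly and twist till the tang drops in; between the collars it turns freely.
- post_end (a point): The rounded upper end of the post's bare 14 mm core, on its axis, 71 mm above the flange and 15 mm above the upper collar; z up.
- short_spring: Bystander: a wide short coil spring, 39 mm across and 36 mm tall, standing upright; origin at the centre of its underside.
- slim_spring: Bystander: a slim coil spring, 24 mm across and 50 mm tall, standing upright; origin at the centre of its underside.
- flux: Bystander: a small jar, 40 mm across and 50 mm tall; origin at the centre of its underside.
- spool: Bystander: a spool of solder lying flat, 52 mm across and 28 mm tall; origin at the centre of its underside.
Things that resemble listed ones, but are neither listed nor needed, are in the scene too. Leave any red look-alike of the part that bears spring_mid alone.

How it is judged:
On the way, in this order (a step that is already met when the one before it is completed fails the run):
1. the spring is lifted clear of the bench (height (world z) of spring_foot above 0.06 m), for 0.1 s.
2. the spring's foot is round the post, below the post's end (horizontal distance between spring_foot and seat below 0.006 m and z of spring_foot in the frame of seat below 0.064 m), for 0.05 s.
At the end, for the whole second after the job is handed in: The spring stands upright round the post (within 0.1 rad), at rest and let go, its lowest coil within 3 mm of the flange face and within 4 mm of the post's axis (horizontal distance between spring_foot and seat below 0.004 m and z of spring_foot in the frame of seat between -0.003 and 0.003 m and angle between spring_mid's own z axis and vertical below 0.1 rad and linear speed of spring below 0.02 m/s); the robot touches nothing.
It fails at once if the spring is pressed or twisted against the stand with more than 25 N (contact force between spring and stand above 25 N).
It fails at once if another spring, the flux jar or the spool is moved by more than 25 mm (distance of any of short_spring, slim_spring, flux, spool from where it was at the start of the episode above 0.025 m).
It also fails if it takes over 72 s, if anything falls off the work surface, if the arm or the gripper's body presses on something with over 40 N, if the wrist force passes 120 N, or if a joint passes its speed limit or range.

## Working session

There is one attempt and no reset: what is moved stays moved. The work goes in short steps, Python scripts to look and compute and a shell command to move; the robot and the scene stay as the last step left them, time stands still between calls to the robot, and variables do not carry over. Pictures are saved under pics/ and viewed, at most 10 in all, crops included, and the job is handed in when it is done.

```bash
ls; mkdir -p pics; python3 - <<'E'
from station import *
import cv2,numpy as np
s=observe();print({k:np.round(v,3).tolist() for k,v in s.items()},tip_extent)
for n in("scene","top"):
    im=get_image(n);cv2.imwrite(f"pics/{n}0.png",cv2.resize(im[:,:,::-1],(800,600),interpolation=cv2.INTER_CUBIC));c=camera_info(n);print(n,{k:np.round(v,3).tolist() for k,v in c.items()})
E
```

```text
pics
{'t': 0.0, 'qpos': [-1.208, 0.32, 1.566, -0.0, 1.257, -0.02], 'joint_vel': [-0.0, -0.001, -0.002, 0.002, 0.001, 0.0], 'tau': [0.001, -41.245, -23.198, 0.073, 0.046, -0.0], 'ee_pos': [0.215, -0.533, 0.221], 'tcp_rot': [0.982, 0.19, -0.0, -0.001], 'force': [-0.145, 0.292, -0.306], 'torque': [-0.014, -0.019, -0.005], 'finger_force': 0.0, 'gripper_width': 1.003} 0.008
scene {'fx': 456.28, 'fy': 456.28, 'cx': 263.616, 'cy': 186.598, 'R': [[0.167, 0.986, 0.003], [0.565, -0.094, -0.819], [-0.808, 0.139, -0.573]], 't': [-0.057, -0.246, 1.411]}
top {'fx': 363.415, 'fy': 363.415, 'cx': 255.346, 'cy': 192.537, 'R': [[-0.027, -1.0, -0.013], [-0.988, 0.028, -0.153], [0.153, 0.009, -0.988]], 't': [0.002, 0.581, 0.856]}
```

View pics/top0.png

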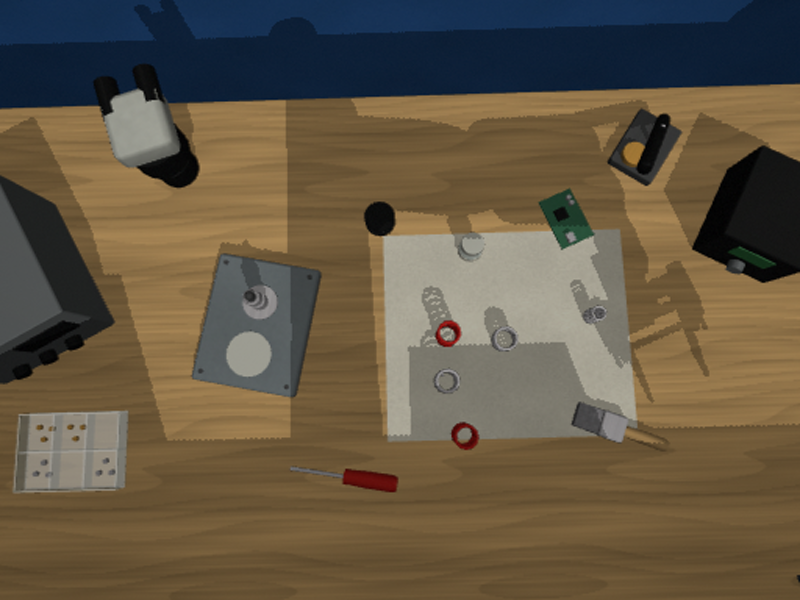

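View pics/scene0.png

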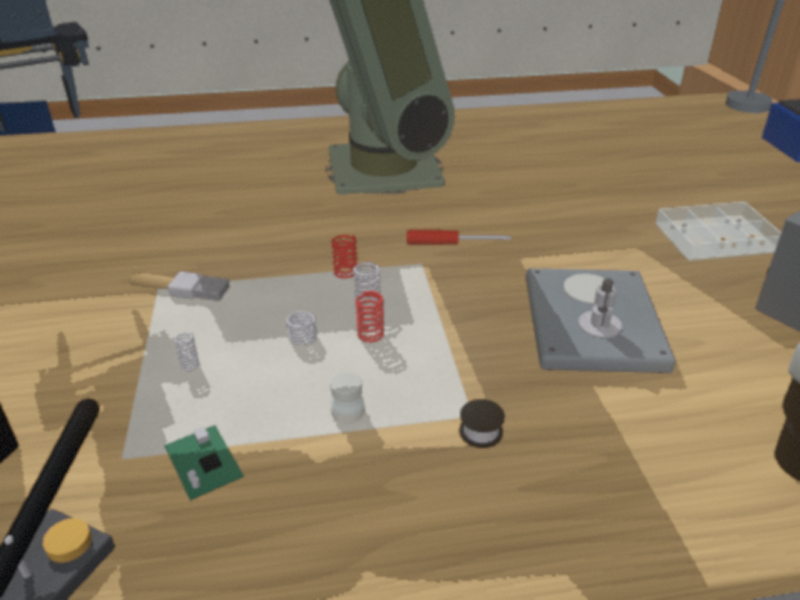

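Top view: the tall grey spring's rim is at (447,381), with a red look-alike at (448,333) and the short spring at (504,338). The post tip is at about (252,294) and the flange centre at about (260,302).

```bash
cat > h.py <<'E'
from station import *
import cv2,numpy as np
from scipy.spatial.transform import Rotation as Ro
def ray(c,u,v,z):
    R,t=np.array(c["R"]),np.array(c["t"]);o=-R.T@t
    d=R.T@np.array([(u-c["cx"])/c["fx"],(v-c["cy"])/c["fy"],1]);return o+d*(z-o[2])/d[2]
def proj(c,X):
    p=np.array(c["R"])@np.array(X)+c["t"];return np.array([c["fx"]*p[0]/p[2]+c["cx"],c["fy"]*p[1]/p[2]+c["cy"]])
def shift(X):  # world target TCP -> tool-axis shift in 0.1 m units
    s=observe();return np.round(Ro.from_quat(s["tcp_rot"]).inv().apply(np.array(X)-s["ee_pos"])/0.1,3)
def psi():
    x=Ro.from_quat(observe()["tcp_rot"]).apply([1,0,0]);return np.arctan2(x[1],x[0])
E
python3 - <<'E'
from h import *
c=camera_info("top");k=.64
for n,u,v,z in(("spring",447,381,.06),("red",448,333,.06),("short",504,338,.034),("red2",465,435,.05),("flange",260,302,.03),("postend",251,293,.101)):print(n,ray(c,u*k,v*k,z).round(3))
# base-plate corners z=.03
P=[ray(c,u*k,v*k,.03) for u,v in((222,254),(320,270),(295,396),(194,379))];print(np.round(P,3),[np.round(np.linalg.norm(P[i]-P[(i+1)%4]),3) for i in range(4)])
c=camera_info("scene")
for n,u,v,z in(("spring",368,268,.064),("post",607,282,.101),("flange",600,323,.03)):print(n,ray(c,u*k,v*k,z).round(3))
X=ray(camera_info("top"),447*k,381*k,.06);print("shift",shift([X[0],X[1],.2]),psi())
w=camera_info("wrist");s=observe();R=Ro.from_quat(s["tcp_rot"]);print("wristcam in tool",R.inv().apply(-np.array(w["R"]).T@w["t"]-s["ee_pos"]),(np.array(w["R"])@R.as_matrix()).round(2),w["fx"])
E
```

```text
spring [ 0.453 -0.085  0.06 ]
red [ 0.526 -0.089  0.06 ]
short [ 0.518 -0.179  0.034]
red2 [ 0.371 -0.109  0.05 ]
flange [0.587 0.21  0.03 ]
postend [0.59  0.206 0.101]
[[0.669 0.274 0.03 ]
 [0.637 0.113 0.03 ]
 [0.436 0.153 0.03 ]
 [0.467 0.314 0.03 ]] [np.float64(0.164), np.float64(0.206), np.float64(0.164), np.float64(0.206)]
spring [ 0.456 -0.082  0.064]
post [0.595 0.207 0.101]
flange [0.588 0.212 0.03 ]
shift [ 3.882 -3.271  0.217] 0.3827843312731443
wristcam in tool [ 0.0824705  -0.00108911 -0.1623858 ] [[-0.    1.    0.  ]
 [-0.96 -0.   -0.29]
 [-0.29 -0.    0.96]] 317.265795300414
```

```bash
R='[[1,0.5,-0.41,0,0],[1,0.97,-0.82,0,0],[1,0.97,-0.82,0,0],[1,0.97,-0.82,0,0]]'
python3 -m inch '[[1,0.5,-0.41,0,0],[1,0.97,-0.82,0,0],[1,0.97,-0.82,0,0],[1,0.97,-0.82,0,0]]' 30 >/dev/null
python3 -m inch '[[1,0.5,-0.41,0,0],[1,0.97,-0.82,0,0],[1,0.97,-0.82,0,0],[1,0.97,-0.82,0,0]]' >/dev/null
python3 -m inch '[[1,0.5,-0.41,0,0],[1,0.97,-0.82,0,0],[1,0.97,-0.82,0,0],[1,0.97,-0.82,0,0]]' >/dev/null
python3 -m inch '[[1,0.5,-0.41,0.3,0.06],[1,0.97,-0.82,0.5,0.122],[1,0.97,-0.82,0.5,0.122],[1,0.97,-0.82,0.5,0.122],[1,0.97,-0.82,0.5,0.122]]'
python3 - <<'E'
from h import *
print(psi(),observe()["qpos"])
c=camera_info("wrist");im=get_image("wrist");cv2.imwrite("pics/w1.png",im[:,:,::-1])
u,v=proj(c,[.454,-.084,.06]);print(u,v)
cr=im[int(v)-75:int(v)+75,int(u)-90:int(u)+90,::-1];cv2.imwrite("pics/w1c.png",cv2.resize(cr,None,fx=4,fy=4,interpolation=cv2.INTER_CUBIC))
E
```

```text
t: 1.8
ee_pos: [0.4523, -0.0853, 0.1714]
tcp_rot: [1.0, 0.001, -0.001, 0.001]
force: [-0.2, 0.4, 0.4]
gripper_width: 1.004
finger_force: 0.0
0.0017996096906266557 [-2.10411449e-01  1.82475969e-01  1.89158190e+00 -1.59121655e-03
  1.06869290e+00  1.35935108e+00]
252.98507664079173 188.9960334449127
```

View pics/w1c.png

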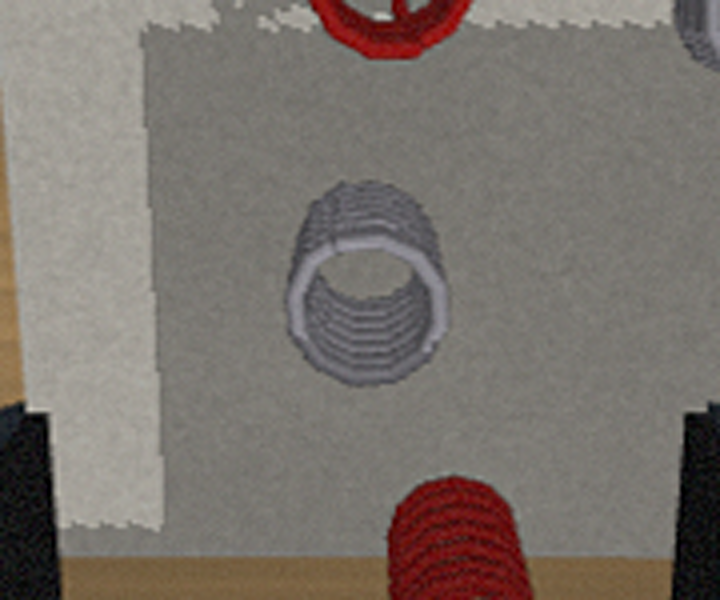

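The crop shows the tall spring's rim centred near (367,308), with possible cut-end marks at (333,243) and (432,347). I'll put the camera straight above the spring to look down the bore at the tang.

```bash
python3 -m inch '[[1,-0.4,0,0.2,0],[1,-0.8,0,0.5,0],[1,-0.8,0,0.5,0],[1,-0.8,0,0.5,0]]'
python3 - <<'E'
from h import *
c=camera_info("wrist");im=get_image("wrist");cv2.imwrite("pics/w2.png",im[:,:,::-1])
u,v=proj(c,[.454,-.084,.06]);print(u,v,-np.array(c["R"]).T@c["t"])
u,v=int(u),int(v);print(u-45,v-35)
cr=im[v-35:v+35,u-45:u+45,::-1];cv2.imwrite("pics/w2c.png",cv2.resize(cr,None,fx=8,fy=8,interpolation=cv2.INTER_CUBIC))
E
```

```text
t: 2.25
ee_pos: [0.3708, -0.0857, 0.1219]
tcp_rot: [1.0, -0.002, -0.0, 0.0]
force: [0.3, 0.5, 0.7]
gripper_width: 1.001
finger_force: 0.0
252.07757194518504 93.93807814417715 [ 0.45290022 -0.08469418  0.28425548]
207 58
```

View pics/w2c.png

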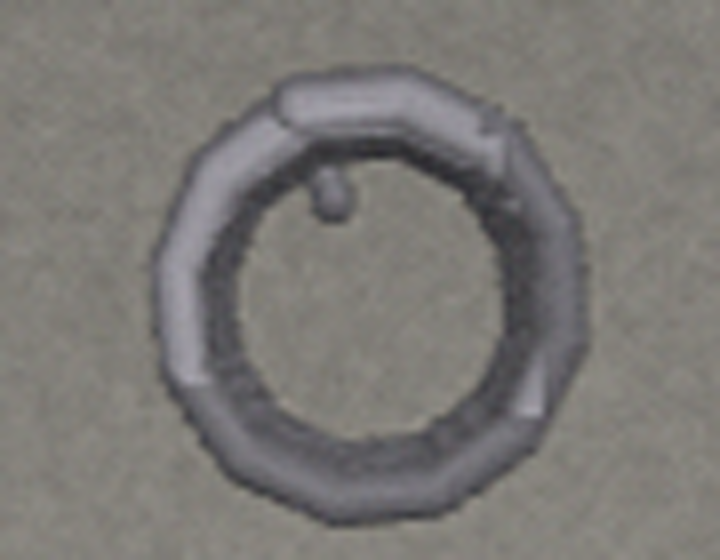

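The tang tip is at crop (333,212), straight below the top coil's cut end at (285,100). The rim is centred at (371,295).

```bash
python3 - <<'E'
from h import *
c=camera_info("wrist")
f=lambda u,v,z: ray(c,207+(u+.5)/8-.5,58+(v+.5)/8-.5,z)
C=f(371,295,.062);B=f(370,298,.006);T=f(335,208,.002);print(C,B,T,np.linalg.norm((T-C)[:2]))
print([f(*p,.062).round(4) for p in((155,300),(588,300),(371,65),(371,525))])
for P in (C,B): d=T-P;print("tang ang",np.arctan2(d[1],d[0]))
d=f(300,103,.062)-C;print("cut",np.arctan2(d[1],d[0]))
print(shift([C[0],C[1],.035]),psi())
E
```

```text
[ 0.45640268 -0.08488909  0.062     ] [ 0.45650475 -0.08480132  0.006     ] [ 0.46565317 -0.08112639  0.002     ] 0.009986465702070327
[array([ 0.4561, -0.0667,  0.062 ]), array([ 0.4559, -0.1032,  0.062 ]), array([ 0.4745, -0.0849,  0.062 ]), array([ 0.4374, -0.0848,  0.062 ])]
tang ang 0.38631703068677914
tang ang 0.3819719468092812
cut 0.3658347865591681
[ 0.829 -0.014  0.883] -0.0026549822051496557
```

```bash
python3 -m inch '[[1,0.4,-0.01,0,0],[1,0.83,-0.01,0,0],[1,0.83,-0.01,0,0],[1,0.83,-0.01,0.4,0],[1,0.83,-0.01,0.7,0],[1,0.83,-0.01,0.88,0],[1,0.83,-0.01,0.88,0]]' 40
python3 -m inch '[[0.3,0,0,0,0],[0.3,0,0,0,0],[0.3,0,0,0,0],[0.3,0,0,0,0],[0.3,0,0,0,0],[0.3,0,0,0,0]]' 40
python3 -c "
from h import *
print(shift([.456,-.085,.035]))"
```

```text
t: 3.0
ee_pos: [0.455, -0.0839, 0.0328]
tcp_rot: [1.0, -0.0, -0.001, -0.0]
force: [-1.2, 0.2, 0.3]
gripper_width: 1.004
finger_force: 0.0
t: 3.6
ee_pos: [0.4553, -0.0832, 0.0342]
tcp_rot: [1.0, -0.0, 0.0, 0.0]
force: [0.2, -0.8, 0.4]
gripper_width: 0.507
finger_force: 0.0
[ 0.007  0.018 -0.008]
```

```bash
python3 -m inch '[[0.2,0,0,0,0],[0.2,0,0,0,0],[0.2,0,0,0,0],[0.2,0,0,0,0]]' 40
python3 -m inch '[[0.2,0,0,-0.3,0],[0.2,0,0,-0.6,0],[0.2,0,0,-1,0],[0.2,0,0,-1,0],[0.2,0,0,-1,0]]'
python3 -c "
from h import *
print(psi(),shift([.591-.08,.209,.18]))"
```

```text
t: 4.0
ee_pos: [0.4553, -0.0833, 0.034]
tcp_rot: [1.0, -0.0, 0.0, 0.0]
force: [-0.4, -1.7, -0.1]
gripper_width: 0.414
finger_force: 40.0
t: 4.5
ee_pos: [0.4552, -0.0831, 0.1342]
tcp_rot: [1.0, -0.0, 0.001, 0.0]
force: [0.3, -0.0, -1.6]
gripper_width: 0.41
finger_force: 40.0
-0.00047994589895534524 [ 0.558 -2.922 -0.458]
```

```bash
python3 -m inch '[[0.2,0.2,-0.5,-0.1,0],[0.2,0.2,-1,-0.1,0],[0.2,0.2,-1,-0.1,0]]' >/dev/null
python3 -m inch '[[0.2,0.2,-0.5,0,0],[0.2,0.2,-1,0,0],[0.2,0.2,-1,0,0]]' >/dev/null
python3 -m inch '[[0.2,0.16,-0.5,0,0],[0.2,0.16,-0.92,0,0],[0.2,0.16,-0.92,0,0],[0.2,0.16,-0.92,0,0],[0.2,0.16,-0.92,0,0]]'
python3 - <<'E'
from h import *
c=camera_info("wrist");im=get_image("wrist");cv2.imwrite("pics/w3.png",im[:,:,::-1])
u,v=proj(c,[.591,.209,.086]);print(u,v,-np.array(c["R"]).T@c["t"])
u,v=int(u),int(v);v=max(v,50);print(u-65,v-50)
cr=im[v-50:v+50,u-65:u+65,::-1];cv2.imwrite("pics/w3c.png",cv2.resize(cr,None,fx=6,fy=6,interpolation=cv2.INTER_CUBIC))
E
```

```text
t: 5.6
ee_pos: [0.5105, 0.207, 0.1428]
tcp_rot: [1.0, -0.001, -0.001, 0.001]
force: [0.5, 0.5, -0.9]
gripper_width: 0.413
finger_force: 40.0
251.68481155099155 97.97970829866269 [0.59292862 0.20835107 0.30497344]
186 47
```

View pics/w3c.png

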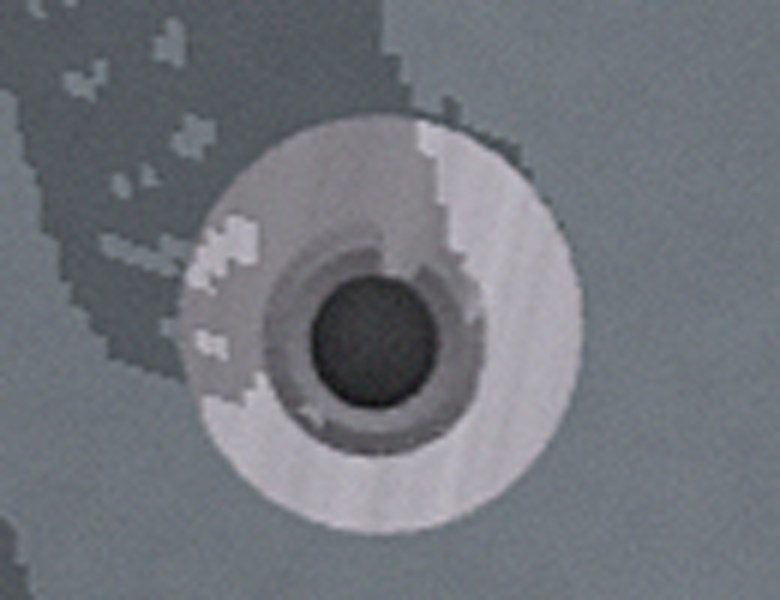

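The slot gap is clear at about (402,255), with the core at (374,342). I'll enlarge it to get the angle.

```bash
python3 - <<'E'
import cv2
im=cv2.imread("pics/w3.png");cr=im[47+33:47+81,186+38:186+88]
cr=cv2.resize(cr,None,fx=12,fy=12,interpolation=cv2.INTER_CUBIC);cr=cv2.convertScaleAbs(cr,alpha=1.9,beta=-90);cv2.imwrite("pics/w3d.png",cr)
E
```

```text
(no output)
```

View pics/w3d.png

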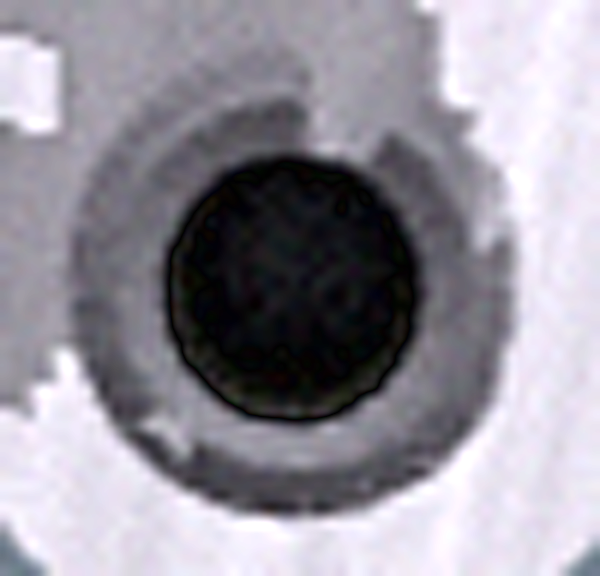

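The enlargement shows a gap through both collars, with its left edge near (307,75–150), its right edge near (385,135), and the core at (293,287). I'll unwrap it in polar form to get numbers.

```bash
python3 - <<'E'
from h import *
im=cv2.imread("pics/w3.png",0).astype(np.float32)
cx,cy=224+293/12-.5,80+286/12-.5;sc=437/26/12
print(ray(camera_info("wrist"),cx,cy,.1),ray(camera_info("wrist"),186+381/6-.5,47+324/6-.5,.03))
A=np.arange(.8,-1.3,-.1);print("ang",A.round(1))
for r in (8,9,10,11,12,13,14):
    a=A; u=cx-r*sc*np.sin(a);v=cy-r*sc*np.cos(a)
    print(r,cv2.remap(im,u.astype(np.float32)[None],v.astype(np.float32)[None],cv2.INTER_LINEAR)[0].astype(int))
s=observe();print(s["ee_pos"],psi())
E
```

```text
[0.58820853 0.21123291 0.1       ] [0.5888295  0.21135773 0.03      ]
ang [ 0.8  0.7  0.6  0.5  0.4  0.3  0.2  0.1  0.  -0.1 -0.2 -0.3 -0.4 -0.5
 -0.6 -0.7 -0.8 -0.9 -1.  -1.1 -1.2]
8 [ 85  84  76  76  82  78  82  81  83  94 111 105  93  89  83  81  87  86
  85  94  87]
9 [100 100  98  93  95  94  91  90  93 115 130 135 131 123  88  91  89  93
  95  91  94]
10 [ 97  95  93  94  91  90  90  86  87 115 136 133 125 124  91  88  89  88
  92  92  93]
11 [107 108 107 109 102 103 105 100 100 123 134 130 126 126 111 110 106 108
 111 112 110]
12 [114 111 114 117 117 119 121 121 118 127 133 132 126 127 122 120 122 115
 116 122 135]
13 [106 107 114 112 113 114 116 115 118 129 133 131 125 125 119 113 111 124
 125 132 147]
14 [122 121 121 118 117 122 118 121 123 132 135 133 128 123 123 136 119 165
 156 152 167]
[0.51070684 0.20695732 0.14316938] -0.0019348408707931298
```

The slot is at world angle ≈ -0.31 and the tang is at 0.385. Turning there in this grasp would take joint 6 past its limit. I'll set the spring down beside the plate, turn the open hand 2 rad round it and regrip.

```bash
python3 -m inch '[[0.2,-0.1,0.5,0,0],[0.2,-0.1,0.95,0,0],[0.2,-0.1,0.95,0,0]]'>/dev/null
python3 -m inch '[[0.2,0,0.45,0,0],[0.2,0,0.92,0,0],[0.2,0,0.92,0.3,0],[0.2,0,0.92,0.7,0],[0.2,0,0.92,0.98,0],[0.2,0,0.92,0.98,0],[0.2,0,0.92,0.98,0]]'
python3 -m inch '[[0.2,0,0,0.05,0],[0.2,0,0,0.1,0],[0.2,0,0,0.1,0]]'
```

```text
t: 6.65
ee_pos: [0.5014, 0.0214, 0.0463]
tcp_rot: [1.0, -0.001, -0.0, 0.0]
force: [-0.0, -0.1, -1.0]
gripper_width: 0.414
finger_force: 40.0
t: 6.95
ee_pos: [0.5013, 0.0218, 0.0362]
tcp_rot: [1.0, -0.0, 0.0, 0.0]
force: [-0.5, -0.0, -0.5]
gripper_width: 0.414
finger_force: 40.0
```

```bash
python3 -m inch '[[0.2,0,0,0.02,0],[0.2,0,0,0.02,0],[0.6,0,0,0.02,0],[1,0,0,0.02,0],[1,0,0,0.02,0],[1,0,0,0.02,0],[1,0,0,0.02,0],[1,0,0,0.02,0],[1,0,0,0.02,0],[1,0,0,0.02,0]]'
python3 -m inch '[[1,0,0,0,-0.637],[1,0,0,0,-0.637],[1,0,0,0,-0.637],[1,0,0,0,-0.637],[1,0,0,0,-0.637],[1,0,0,0,-0.637],[1,0,0,0,-0.637],[1,0,0,0,-0.637],[1,0,0,0,-0.637],[1,0,0,0,-0.637],[1,0,0,0,-0.637],[1,0,0,0,-0.637],[1,0,0,0,-0.637],[1,0,0,0,-0.637],[1,0,0,0,-0.637],[1,0,0,0,-0.637],[1,0,0,0,-0.637]]'
python3 -m inch '[[0.2,0,0,0,0],[0.2,0,0,0,0],[0.2,0,0,0,0],[0.2,0,0,0,0],[0.2,0,0,0,0],[0.2,0,0,0,0],[0.2,0,0,0,0],[0.2,0,0,0,0],[0.2,0,0,0,0],[0.2,0,0,0,0],[0.2,0,0,0,0],[0.2,0,0,0,0]]' 40
python3 -c "
from h import *
print(psi(),observe()['qpos'])"
```

```text
t: 7.95
ee_pos: [0.5013, 0.0218, 0.0339]
tcp_rot: [1.0, -0.0, 0.0, 0.0]
force: [-0.7, 0.4, 0.6]
gripper_width: 0.996
finger_force: 0.0
t: 9.65
ee_pos: [0.5013, 0.0217, 0.0339]
tcp_rot: [0.54, 0.841, -0.0, 0.0]
force: [-1.1, 1.0, 0.5]
gripper_width: 0.996
finger_force: 0.0
t: 10.85
ee_pos: [0.5011, 0.0217, 0.0339]
tcp_rot: [0.54, 0.842, -0.0, -0.0]
force: [0.0, 0.1, 0.4]
gripper_width: 0.414
finger_force: 40.0
2.0007349323035646 [ 2.04677678e-02  4.08631959e-01  1.98118194e+00 -1.91041488e-04
  7.52037029e-01 -4.09331301e-01]
```

```bash
python3 -m inch '[[0.2,0,0,-0.5,0.05],[0.2,0,0,-1,0.1],[0.2,0,0,-1,0.221],[0.2,0,0,-1,0.221],[0.2,0,0,-1,0.221],[0.2,0,0,-1,0.221],[0.2,0,0,-1,0.221]]'
python3 -c "
from h import *
print(psi(),shift([.5885,.2125,.155]))"
```

```text
t: 11.55
ee_pos: [0.5011, 0.0218, 0.1337]
tcp_rot: [0.794, 0.609, -0.0, -0.0]
force: [0.6, 0.8, -1.9]
gripper_width: 0.408
finger_force: 40.0
1.3084125517512395 [ 2.069  0.349 -0.213]
```

```bash
python3 -m inch '[[0.2,0.4,0.06,-0.21,0],[0.2,0.7,0.12,-0.21,0],[0.2,0.7,0.12,-0.21,0]]'>/dev/null
python3 -m inch '[[0.2,0.4,0.06,0,0],[0.2,0.7,0.12,0,0],[0.2,0.7,0.12,0,0]]'>/dev/null
python3 -m inch '[[0.2,0.4,0.06,0,0],[0.2,0.67,0.11,0,0],[0.2,0.67,0.11,0,0],[0.2,0.67,0.11,0,0],[0.2,0.67,0.11,0,0]]'
python3 - <<'E'
from h import *
print(psi(),shift([.5885,.2125,.155]))
out=[]
for n in("scene","top","wrist"):
    c=camera_info(n);im=get_image(n)[:,:,::-1];cv2.imwrite(f"pics/{n}4.png",im)
    u,v=proj(c,[.5885,.2125,.1]).astype(int);v=min(max(v,40),343);print(n,u-40,v-40)
    out.append(cv2.resize(im[v-40:v+40,u-40:u+40],(264,264),interpolation=cv2.INTER_CUBIC))
cv2.imwrite("pics/c4.png",np.hstack(out))
E
```

```text
t: 12.65
ee_pos: [0.5883, 0.2109, 0.1546]
tcp_rot: [0.794, 0.608, -0.001, 0.0]
force: [-0.7, -0.1, -0.8]
gripper_width: 0.41
finger_force: 40.0
1.306118646206053 [ 0.016 -0.002 -0.004]
scene 349 138
top 117 148
wrist 213 172
```

View pics/c4.png

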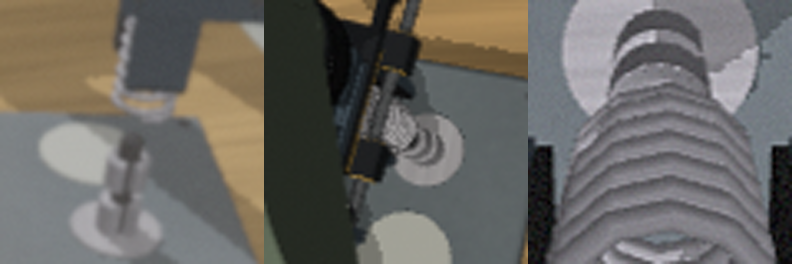

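Scene crop: the foot ring is centred near (145,108) and the post tip near (131,137), with both slots facing the camera. I'll check the alignment numerically.

```bash
python3 - <<'E'
from h import *
c=camera_info("scene");k=80/264
for n,p in(("foot",[.5883,.2109,.1205]),("post",[.5885,.2125,.101]),("flange",[.5885,.2125,.03])):
    print(n,((proj(c,p)-[349,138])/k).round(1))
im=cv2.imread("pics/scene4.png")[138:218,349:429]
cv2.imwrite("pics/s4.png",cv2.resize(im[15:80,15:65],None,fx=9,fy=9,interpolation=cv2.INTER_CUBIC))
E
```

```text
foot [137.6 106.6]
post [135.  133.7]
flange [116.8 227.3]
```

View pics/s4.png

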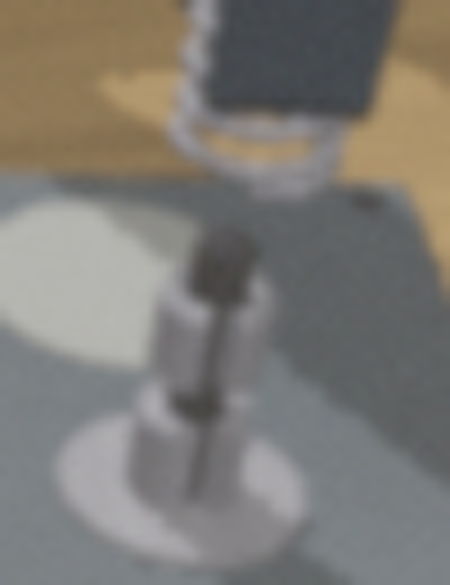

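The foot ring (x 170–345, centre 257) sits about 4 mm to the right of where the post's axis (tip at 225,235; flange at 182,480) extrapolates. I'll confirm this from raw pixel rows.

```bash
python3 - <<'E'
import cv2,numpy as np
im=cv2.imread("pics/scene4.png").astype(int)
print("cols",list(range(376,412)))
for r in (164,166,167,168,169,170,171,172,173,174): print(r,(im[r,376:412,0]-im[r,376:412,2]).tolist())
print("post")
for r in (178,179,180,181,182,183,184): print(r,im[r,376:412,1].tolist())
for r in (188,191,193,201,203,205): print(r,im[r,366:402,1].tolist())
E
```

```text
cols [376, 377, 378, 379, 380, 381, 382, 383, 384, 385, 386, 387, 388, 389, 390, 391, 392, 393, 394, 395, 396, 397, 398, 399, 400, 401, 402, 403, 404, 405, 406, 407, 408, 409, 410, 411]
164 [-62, -65, -66, -67, -68, -69, -60, -33, -5, 2, 2, 1, 3, 3, 1, 0, 1, 0, 2, 5, 4, 5, 6, 9, 6, 8, 7, 8, -3, -31, -60, -66, -66, -66, -66, -66]
166 [-54, -55, -54, -58, -59, -61, -41, -12, -4, -8, -8, -2, 0, -2, -8, -10, -13, -17, -17, -8, -2, 2, 2, 1, 1, -3, -15, -33, -46, -59, -65, -67, -66, -66, -67, -66]
167 [-53, -53, -52, -53, -53, -53, -32, -8, -3, -15, -28, -25, -15, -11, -9, -6, -7, -7, -5, -4, -4, -3, -4, -2, 0, -5, -25, -52, -61, -65, -66, -67, -68, -68, -66, -66]
168 [-50, -52, -51, -50, -51, -51, -34, -8, -1, -7, -28, -46, -48, -41, -35, -26, -22, -18, -16, -22, -27, -28, -20, -7, -1, -9, -38, -60, -66, -65, -66, -67, -67, -68, -67, -67]
169 [-53, -52, -51, -52, -52, -53, -44, -22, -5, -2, -11, -31, -47, -52, -53, -54, -54, -52, -50, -51, -51, -47, -29, -6, 1, -13, -45, -64, -66, -66, -67, -66, -65, -66, -67, -67]
170 [-54, -55, -54, -54, -53, -53, -51, -43, -24, -11, -8, -10, -19, -26, 
[... 2253 characters left out ...]
131, 135, 142, 146, 149, 154, 157, 161, 158, 139, 121, 114, 116, 119, 115, 101, 88, 100, 108, 116, 117, 116, 119, 122, 116, 105, 97, 98, 97, 99, 97]
201 [129, 129, 130, 130, 130, 138, 151, 160, 166, 170, 172, 164, 145, 119, 116, 123, 132, 132, 126, 116, 97, 101, 114, 118, 124, 130, 136, 135, 129, 129, 127, 126, 126, 127, 126, 128]
203 [130, 130, 129, 132, 144, 159, 167, 168, 168, 170, 170, 162, 136, 117, 114, 116, 118, 122, 120, 107, 94, 107, 112, 115, 125, 149, 162, 162, 155, 143, 130, 126, 126, 126, 125, 126]
205 [129, 130, 130, 135, 150, 163, 170, 169, 168, 169, 168, 157, 130, 116, 115, 118, 121, 123, 119, 100, 98, 108, 114, 117, 132, 159, 167, 168, 167, 165, 154, 139, 129, 128, 125, 124]
```

The post tip sits at column ~388.5 and the foot ring at ~392. Relative to the projected axis the spring is 4 mm too far along tool +x. The scene and wrist views together put the upper slot at ≈ -0.41 and the lower at ≈ -0.22. I'll correct and go down onto the bare core.

```bash
python3 -m inch '[[0.2,-0.04,0,0,0.032],[0.2,-0.04,0,0,0.032],[0.2,-0.04,0,0.1,0.032],[0.2,-0.04,0,0.15,0.032],[0.2,-0.04,0,0.2,0.032]]'
python3 -m inch '[[0.2,0,0,0.04,0],[0.2,0,0,0.08,0],[0.2,0,0,0.09,0],[0.2,0,0,0.09,0]]'
python3 - <<'E'
from h import *
s=observe();print(s["torque"],psi(),s["ee_pos"])
c=camera_info("scene");im=get_image("scene")[:,:,::-1];cv2.imwrite("pics/scene5.png",im)
t=np.array(s["ee_pos"])-[0,0,.034];print(proj(c,t),proj(c,[t[0],t[1],.06]))
im=im.astype(int)
for r in range(176,188,1):print(r,(im[r,376:410,1]).tolist())
for w in ("wrist",):
    b=get_image("wrist")[:,:,::-1];cv2.imwrite("pics/w5.png",b)
E
```

```text
t: 13.3
ee_pos: [0.5877, 0.2085, 0.1339]
tcp_rot: [0.823, 0.567, -0.001, -0.0]
force: [0.5, -0.2, -2.1]
gripper_width: 0.411
finger_force: 40.0
t: 13.7
ee_pos: [0.588, 0.2086, 0.1258]
tcp_rot: [0.824, 0.567, -0.0, 0.0]
force: [0.1, -0.5, -0.4]
gripper_width: 0.413
finger_force: 40.0
[ 0.02904799 -0.07765054 -0.01670672] 1.2060601743540655 [0.58803121 0.20859397 0.12575101]
[387.21247873 182.41357623] [384.75050461 195.25339771]
176 [143, 136, 134, 135, 132, 112, 84, 75, 71, 73, 70, 72, 74, 75, 72, 72, 73, 74, 75, 74, 74, 73, 75, 77, 84, 93, 97, 95, 87, 86, 94, 99, 108, 116]
177 [158, 147, 142, 141, 135, 118, 100, 95, 92, 87, 80, 72, 71, 70, 69, 67, 67, 69, 72, 72, 70, 73, 72, 77, 87, 94, 99, 100, 97, 95, 96, 99, 100, 105]
178 [171, 158, 146, 148, 152, 136, 121, 123, 122, 121, 113, 101, 97, 99, 93, 89, 89, 91, 92, 89, 80, 79, 75, 77, 86, 96, 97, 98, 100, 98, 96, 96, 98, 101]
179 [180, 172, 158, 151, 162, 155, 133, 127, 130, 134, 132, 132, 135, 140, 134, 129, 128, 130, 129, 121, 110, 104, 100, 90, 93, 97, 98, 99, 99, 98, 100, 99, 99, 98]
180 [181, 180, 171, 158, 159, 157, 140, 132, 127
[... 555 characters left out ...]
, 104, 97, 98, 97, 99, 98, 97, 98, 97, 98, 98, 97]
184 [181, 182, 180, 181, 179, 172, 154, 129, 115, 117, 122, 129, 137, 137, 139, 142, 144, 138, 133, 130, 133, 118, 102, 98, 98, 96, 97, 98, 99, 99, 98, 98, 98, 98]
185 [182, 182, 182, 181, 178, 164, 153, 131, 112, 97, 97, 112, 127, 133, 131, 130, 132, 132, 130, 127, 122, 107, 100, 98, 98, 98, 98, 99, 95, 97, 97, 96, 98, 98]
186 [180, 181, 182, 181, 175, 155, 144, 134, 127, 119, 111, 118, 129, 131, 131, 133, 134, 129, 121, 110, 104, 100, 97, 98, 98, 98, 98, 97, 97, 98, 97, 97, 99, 98]
187 [181, 182, 181, 181, 172, 144, 129, 129, 135, 142, 140, 121, 110, 114, 123, 128, 131, 127, 113, 101, 96, 98, 98, 97, 99, 98, 97, 97, 98, 98, 97, 98, 97, 99]
```

```bash
python3 -m inch '[[0.2,-0.013,0,0,0],[0.2,-0.013,0,0,0],[0.2,-0.013,0,0.03,0],[0.2,-0.013,0,0.05,0],[0.2,-0.013,0,0.07,0],[0.2,-0.013,0,0.07,0]]'
python3 -m inch '[[0.2,0,0,0.01,0],[0.2,0,0,0.02,0],[0.2,0,0,0.02,0]]'
```

```text
t: 14.4
ee_pos: [0.5877, 0.2072, 0.1186]
tcp_rot: [0.824, 0.567, -0.0, 0.0]
force: [0.9, 0.2, -1.3]
gripper_width: 0.415
finger_force: 40.0
t: 14.7
ee_pos: [0.5879, 0.2075, 0.117]
tcp_rot: [0.824, 0.567, 0.0, 0.0]
force: [0.0, 0.3, 0.2]
gripper_width: 0.408
finger_force: 40.0
```

```bash
python3 -m inch '[[0.2,0,0,0.01,0],[0.2,0,0,0.02,0],[0.2,0,0,0.02,0]]' | grep -E 'ee|^force'
python3 -m inch '[[0.2,0,0,0.01,0],[0.2,0,0,0.02,0],[0.2,0,0,0.02,0]]'| grep -E 'ee|^force'
```

```text
ee_pos: [0.5881, 0.2079, 0.1151]
force: [1.2, 1.8, -1.0]
ee_pos: [0.5881, 0.2078, 0.113]
force: [2.1, 3.5, 0.3]
```

```bash
python3 -m inch '[[0.2,0.008,0.002,0,0],[0.2,0.008,0.002,0,0],[0.2,0.008,0.002,0,0]]' | grep -E 'ee|^force'
python3 -m inch '[[0.2,0,0,0.01,0],[0.2,0,0,0.02,0],[0.2,0,0,0.02,0]]'| grep -E 'ee|^force'
python3 -c "
from h import *
print(observe()['torque'])"
```

```text
ee_pos: [0.5882, 0.208, 0.1129]
force: [2.8, 2.2, 0.4]
ee_pos: [0.5881, 0.208, 0.1108]
force: [2.1, 2.6, -0.5]
[ 0.46509628 -0.59388686  0.00102741]
```

```bash
python3 -m inch '[[0.2,0.005,0.005,0.01,0],[0.2,0.005,0.005,0.02,0],[0.2,0.005,0.005,0.03,0],[0.2,0.005,0.005,0.03,0]]' | grep -E 'ee|^force'
python3 -m inch '[[0.2,0,0,0.01,0],[0.2,0,0,0.02,0],[0.2,0,0,0.03,0],[0.2,0,0,0.03,0]]'| grep -E 'ee|^force'
python3 -c "
from h import *
print(observe()['torque'])"
```

```text
ee_pos: [0.5884, 0.2082, 0.1076]
force: [1.1, 2.1, 0.3]
ee_pos: [0.5885, 0.2082, 0.1047]
force: [1.2, 1.7, 0.5]
[ 0.26842003 -0.29010476  0.00495904]
```

Smooth. I'll carry on to below the upper collar, leaving the foot about 6 mm above the lower one.

```bash
python3 -m inch '[[0.2,0.005,0.003,0.01,0],[0.2,0.005,0.003,0.02,0],[0.2,0.005,0.003,0.03,0],[0.2,0.005,0.003,0.04,0],[0.2,0.005,0.003,0.04,0]]' | grep -E 'ee|^force'
python3 -m inch '[[0.2,0,0,0.01,0],[0.2,0,0,0.02,0],[0.2,0,0,0.03,0],[0.2,0,0,0.04,0],[0.2,0,0,0.04,0]]'| grep -E 'ee|^force'
python3 -m inch '[[0.2,0,0,0.01,0],[0.2,0,0,0.02,0],[0.2,0,0,0.03,0],[0.2,0,0,0.04,0],[0.2,0,0,0.04,0]]'| grep -E 'ee|^force'
```

```text
ee_pos: [0.5888, 0.2086, 0.1006]
force: [0.1, 0.9, -0.5]
ee_pos: [0.5888, 0.2086, 0.0966]
force: [-2.1, 0.5, -0.4]
ee_pos: [0.5889, 0.2086, 0.0927]
force: [-3.3, 1.4, -0.3]
```

```bash
python3 -m inch '[[0.2,0,-0.005,0.01,0],[0.2,0,-0.005,0.02,0],[0.2,0,-0.005,0.03,0],[0.2,0,-0.005,0.03,0],[0.2,0,-0.005,0.03,-0.03],[0.2,0,-0.005,0.03,-0.06],[0.2,0,-0.005,0.03,-0.06],[0.2,0,-0.005,0.03,-0.06]]'
python3 -m inch '[[0.2,0,0,0.01,0],[0.2,0,0,0.02,0],[0.2,0,0,0.03,0],[0.2,0,0,0.03,0]]'| grep -E 'ee|^force'
python3 -c "
from h import *
print(observe()['torque'],psi())"
```

```text
t: 19.0
ee_pos: [0.589, 0.2088, 0.0899]
tcp_rot: [0.767, 0.641, 0.0, 0.0]
force: [-0.5, 0.7, -2.0]
gripper_width: 0.414
finger_force: 40.0
ee_pos: [0.5889, 0.2087, 0.0868]
force: [-0.1, -0.1, -1.8]
[-0.01055215 -0.03608146  0.03761371] 1.394169176969335
```

```bash
python3 -m inch '[[0.2,0,0,0.01,0],[0.2,0,0,0.02,0],[0.2,0,0,0.03,0],[0.2,0,0,0.03,0]]'| grep -E 'ee|^force'
python3 -m inch '[[0.2,0,0,0.01,0],[0.2,0,0,0.02,0],[0.2,0,0,0.02,0]]'| grep -E 'ee|^force'
python3 -c "
from h import *
print(observe()['torque'],psi())"
```

```text
ee_pos: [0.589, 0.2092, 0.084]
force: [0.3, 0.7, -1.0]
ee_pos: [0.589, 0.2091, 0.0819]
force: [0.4, 2.3, -0.9]
[ 0.30901649 -0.16514228 -0.00518498] 1.394399539245495
```

```bash
python3 -m inch '[[0.2,0,0,0.01,0],[0.2,0,0,0.02,0],[0.2,0,0,0.03,0],[0.2,0,0,0.03,0]]'| grep -E 'ee|^force'
python3 -m inch '[[0.2,0.005,0,0.01,0],[0.2,0.005,0,0.02,0],[0.2,0.005,0,0.03,0],[0.2,0.005,0,0.03,0]]'| grep -E 'ee|^force'
python3 -c "
from h import *
print(observe()['torque'],psi())"
```

```text
ee_pos: [0.5889, 0.2089, 0.0788]
force: [0.4, 1.7, -0.9]
ee_pos: [0.5887, 0.2093, 0.0757]
force: [-0.1, 1.4, -0.1]
[ 0.26811091 -0.28417639  0.01076024] 1.3944242178779318
```

```bash
python3 -m inch '[[0.2,0.003,0,0.01,0],[0.2,0.003,0,0.02,0],[0.2,0.003,0,0.03,0],[0.2,0.003,0,0.04,0],[0.2,0.003,0,0.04,0]]'| grep -E 'ee|^force'
python3 -m inch '[[0.2,0,0,0.01,0],[0.2,0,0,0.02,0],[0.2,0,0,0.03,0],[0.2,0,0,0.04,0],[0.2,0,0,0.04,0]]'| grep -E 'ee|^force'
python3 -m inch '[[0.2,0,0,0.01,0],[0.2,0,0,0.02,0],[0.2,0,0,0.03,0],[0.2,0,0,0.03,0]]'| grep -E 'ee|^force'
```

```text
ee_pos: [0.5887, 0.2095, 0.0717]
force: [0.6, -0.1, -1.2]
ee_pos: [0.5888, 0.2096, 0.0677]
force: [1.0, 0.3, -1.3]
ee_pos: [0.5888, 0.2096, 0.0647]
force: [-0.2, 0.4, -1.5]
```

```bash
python3 -m inch '[[0.2,0,0,0.01,0],[0.2,0,0,0.015,0],[0.2,0,0,0.015,0]]'| grep -E 'ee|^force'
python3 -m inch '[[0.2,0,0,0.01,0],[0.2,0,0,0.01,0],[0.2,0,0,0.01,0]]'| grep -E 'ee|^force'
```

```text
ee_pos: [0.5889, 0.2096, 0.0636]
force: [-0.3, 0.3, 0.4]
ee_pos: [0.5889, 0.2096, 0.0627]
force: [-1.1, 1.2, 2.7]
```

The force now rises at about 2 N/mm with the hand at the expected height, so the spring is home. I'll release and draw clear.

```bash
python3 -m inch '[[0.2,0,0,-0.008,0],[0.2,0,0,-0.008,0],[0.5,0,0,-0.008,0],[0.7,0,0,-0.008,0],[1,0,0,-0.008,0],[1,0,0,-0.008,0],[1,0,0,-0.008,0],[1,0,0,-0.008,0],[1,0,0,-0.008,0],[1,0,0,-0.008,0],[1,0,0,-0.008,0]]'
python3 -m inch '[[1,0,0,-0.3,0],[1,0,0,-0.7,0],[1,0,0,-1,0],[1,0,0,-1,0]]'>/dev/null
python3 -m inch '[[1,-0.4,0,-0.2,0],[1,-0.9,0,-0.4,0],[1,-0.9,0,-0.4,0],[1,-0.9,0,-0.4,0]]'
python3 - <<'E'
from h import *
out=[]
for n in("scene","wrist"):
    c=camera_info(n);im=get_image(n)[:,:,::-1]
    u,v=proj(c,[.5885,.21,.06]).astype(int);u=min(max(u,50),461);v=min(max(v,50),333)
    out.append(cv2.resize(im[v-50:v+50,u-50:u+50],(400,400),interpolation=cv2.INTER_CUBIC))
cv2.imwrite("pics/f.png",np.hstack(out))
E
```

```text
t: 24.0
ee_pos: [0.5889, 0.2096, 0.0632]
tcp_rot: [0.767, 0.642, -0.0, 0.0]
force: [-0.3, -0.1, 0.6]
gripper_width: 1.0
finger_force: 0.0
t: 24.8
ee_pos: [0.5729, 0.1201, 0.2033]
tcp_rot: [0.767, 0.641, 0.0, -0.0]
force: [-0.0, -0.1, 0.1]
gripper_width: 1.003
finger_force: 0.0
```

View pics/f.png

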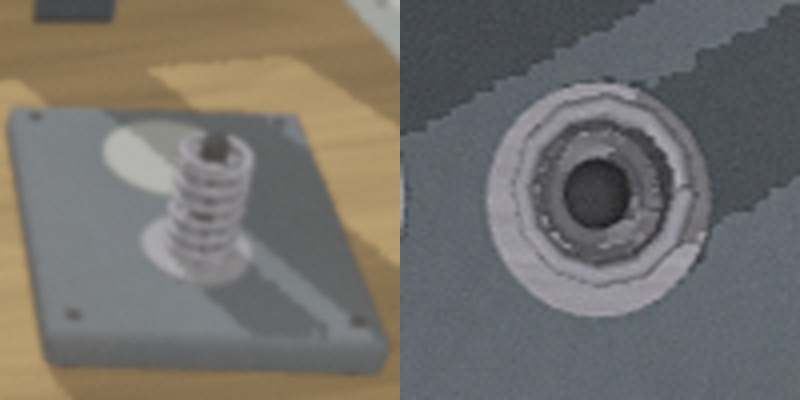

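The spring stands upright round the post on the flange (left crop, about (208,205); right crop, concentric at (598,192)), and the hand is well clear.

```bash
python3 -c "
from station import *
print(close_job())"
```

```text
the job is handed in; nothing more can be done
None
```

The spring is threaded over the post and stands upright on the flange, let go with the hand clear; I handed the job in at about 25 s, and it returned no verdict.

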